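Catch the brass bar ends off the chute

ROBOT

A 7-joint arm with a two-finger parallel gripper is mounted at the origin on a cart in front of the work surface, level with it; the furniture and walls round the work are solid. World frame = base frame: x ahead of the robot, y to its left, z up, the work surface at z = 0. Lengths are in m, angles in rad, forces in N, time in s.
With the tool pointing down it reaches from about 0.425 to 1.025 m from the base axis. Payload 9.4 kg.
Tool frame: the origin (TCP) lies midway between the tips of the shut fingers; the grasp point (between the pads) lies grip_depth behind it (grip_depth is the distance from the TCP to the grasp point, in m); z points along the fingers, x is the direction in which the jaws open and shut, and the axes are right-handed (so a half turn about z gives the same grasp; the last joint's range is limited). The gripper opens to 85 mm and grips with 20 to 120 N. Pads are 22 mm wide; open, the fingers measure 114 mm over their backs; the gripper's body (76 mm by 85 mm) begins 54 mm behind the grasp point. The pads swing forward as they close: fully open they stand 13 mm farther back than shut.
Start: joints at [-1.335, 0.599, -0.003, 1.599, 0.002, 0.943, -0.08], TCP at [0.223, 0.69, 0.231] pointing down, gripper open.
Joint ranges: [-2.57, 2.57], [-0.35, 1.97], [-1.29, 1.29], [0.11, 2.56], [-1.05, 4.19], [0.11, 1.86], [-2.63, 2.63]. Speed limits (rad/s): [2.22, 2.22, 3.01, 3.01, 3.14, 3.14, 3.14].

INTERFACE

Orientations are given as a unit quaternion [w, x, y, z].
In Python, from cell import reach, line_to, set_joints, set_gripper, wait, ik, observe, camera, camera_model, MotionError, finish_job, grip_depth gives the robot as it stands. The module is installed in compiled form; this text tells all that it offers. Calls block until the motion is done:
- reach(position, orientation): joint-space move of the TCP to a pose.
- line_to(position, rate=0.15, orientation=None): straight line of the TCP; orientation=None keeps the orientation; rate is the mean speed in m/s.
- set_joints(angles): joint-space move.
- set_gripper(opening): finger opening in m; the grip force is fixed at half the most; returns when the fingers have stopped.
- wait(seconds).
- ik(position, orientation): joint angles nearest the present ones, or None.
- observe(): the state.
- camera(name): name is "scene" or "side" or "wrist"; returns the picture (400x640x3 uint8, blue, green, red); there is no depth.
- camera_model(name): a dict with "fx", "fy", "cx", "cy" (pixels), "world_to_cam" (4x4, takes a point from world to camera coordinates); the wrist camera has in their place "tool_from_camera" (4x4, takes a point from camera to tool coordinates, whose origin is the TCP and whose axes are the tool frame's). Camera axes: x right, y up, looking along -z (the intrinsics and any distortion apply to the point x, -y, -z); pixel columns grow to the right and rows downward; lengths in m; the calibration is good to about 2 mm. A picture is of the moment at which its call begins: read the wrist's pose just before it. camera_model takes no time and is no camera call.
A pose or a line that the arm cannot do raises MotionError and nothing moves.
- finish_job(): hands the job in, once; it reports no verdict.
The state is a dict: "time_s": time; "joint_pos": joint angles; "qvel": joint speeds; "effort": joint torques, N m; "position": TCP position; "ee_rot": TCP orientation; "contact_force": force on the tool from outside, world axes, zero at the start; "wrist_torque": the same for the moment, N m; "opening": finger opening in m.
Only numpy, scipy, OpenCV 4.12 (cv2) and the standard library are available. Lean on these libraries where they do the work, as an engineer would, in place of code of your own. Each camera call takes 0.05 s, during which the arm holds its last target. There are 200 camera calls.

TASK

Pick up the small square pan by its handle and hold it in the air under the mouth of the chute, sliding it in from the right so that its side pushes the shutter's hanging tab to the left until the shutter is fully open and both brass pieces slide down into the pan. Then set the pan down level on free bench top with both pieces in it and let go.

Things in the scene. Friction and masses are not known exactly. Their poses are not given: they have to be found in the camera images.
- pan_handle (a point): Open steel box pan with a straight wooden handle, loose, 160 g. Point: grip place, mid-height of the handle, 30 mm above the bench when the pan stands. +x runs from handle to pan, z up. Handle 18 mm wide (y), 18 mm high, from 47 mm ahead of the point to 53 mm behind. Pan centre 100 mm ahead; pan 90 mm long (x), 84 wide (y), 45 high, wall 3; underside 30 mm below, rim 15 mm above the point.
- chute_mouth (a point): Fixed metal chute on a wooden stand. Point: middle of the lip of its mouth, 150 mm up. The chute falls 40 degrees towards -x of this frame, roughly to the robot; z up. Mouth 50 mm wide (y). Pieces land up to 45 mm to -x, so the pan's centre belongs about 20 to 25 mm to -x of the lip, handle to -x. The stand begins 38 mm behind the lip; the shutter rail ends 98 mm to +y.
- shutter_tab (a point): Steel tab hanging from the shutter plate that closes the mouth. Point: middle of its -y face (14 mm wide in x, 8 mm thick), the face to push; it ends 20 mm below. Axes as the chute's. The shutter slides to +y (robot's left), takes about 2 N, stays where left, stops fully open after 56 mm; a pan pushing with its side is then centred under the mouth. Its plate's lowest edge is 33 mm above the point.
- piece_1: The lower of two sawn brass bar ends, 22 x 18 x 18 mm, about 45 g. Both lie on the chute, one behind the other, held back by the shutter. Origin: its centre.
- piece_2: The upper of two sawn brass bar ends, 22 x 18 x 18 mm, about 45 g. Both lie on the chute, one behind the other, held back by the shutter. Origin: its centre.
Not all that is in view belongs to the job. What is shaped like the piece_2 but orange or purple is not meant.

How it is judged:
By the outcome, as a careful person would: the job done as asked, in the order asked, and still so for the second after the job is handed in, with the robot touching nothing.
It also fails if it takes over 51 s, if anything falls off the work surface, if the arm or the gripper's body presses on something with over 40 N, if the wrist force passes 120 N, or if a joint passes its speed limit or range.

## Working session

There is one attempt and no reset: what is moved stays moved. The work goes in short steps, each a Python script; the robot and the scene stay as the last script left them, time stands still between calls to the robot, and variables do not carry over. Pictures are saved under pics/ and viewed, about 8 in all and at most 12, crops included, and the job is handed in when it is done.

```bash
mkdir -p pics; python3 - <<'E'
from cell import *
import cv2,numpy as np
print(grip_depth, observe())
for n in("scene","side"):
    im=camera(n); cv2.imwrite(f"pics/{n}0.png",im); m=camera_model(n); print(n,{k:(np.round(v,4).tolist() if hasattr(v,'__len__') else v) for k,v in m.items()})
print(camera_model("wrist"))
E
```

```text
0.0187 {'time_s': 0.0, 'joint_pos': array([-1.33469857,  0.60010286, -0.00256331,  1.60017965,  0.00181068,
        0.94287987, -0.07981123]), 'qvel': array([ 0.00100874, -0.00158081, -0.00067215,  0.00072791, -0.00064497,
        0.00022165,  0.00105724]), 'effort': array([-7.52782107e-04, -7.76442933e+01,  1.56413913e+00, -2.58016849e+01,
        1.23190306e-02,  8.73093173e-03, -6.22061251e-06]), 'position': array([0.22295457, 0.68934785, 0.23041498]), 'ee_rot': array([ 5.16261216e-04,  8.08595768e-01,  5.88364063e-01, -5.89702748e-04]), 'contact_force': array([ 0.25174115,  0.19816507, -0.66626607]), 'wrist_torque': array([-0.00834051,  0.0378292 ,  0.01674012]), 'opening': 0.08580522332504922}
scene {'fx': 469.6287071619996, 'fy': 469.6287071619996, 'cx': 317.9167447215456, 'cy': 196.57264540676516, 'world_to_cam': [[0.7823, -0.6226, 0.0194, -0.4884], [0.3241, 0.4335, 0.8408, -0.2664], [-0.5319, -0.6515, 0.5409, -0.703], [0.0, 0.0, 0.0, 1.0]]}
side {'fx': 447.8243777365593, 'fy': 447.8243777365593, 'cx': 319.0835034987904, 'cy': 184.98789053282954, 'world_to_cam': [[-0.8286, -0.5597, 0.0097, 0.379], [0.3007, -0.4304, 0.8511, -0.308], [-0.4722, 0.7081, 0.5249, -0.6427], [0.0, 0.0, 0.0, 1.0]]}
{'fx': 304.2620806970535, 'fy': 304.2620806970535, 'cx': 316.67924664041726, 'cy': 201.20971178959925, 'tool_from_camera': array([[ 9.99998989e-01,  1.34534179e-03,  4.59427715e-04,
         7.22975938e-04],
       [ 1.42123602e-03, -9.53642446e-01, -3.00938641e-01,
        -7.64687013e-02],
       [ 3.32644400e-05,  3.00938990e-01, -9.53643394e-01,
        -1.42214956e-01],
       [ 0.00000000e+00,  0.00000000e+00,  0.00000000e+00,
         1.00000000e+00]])}
```

View pics/scene0.png

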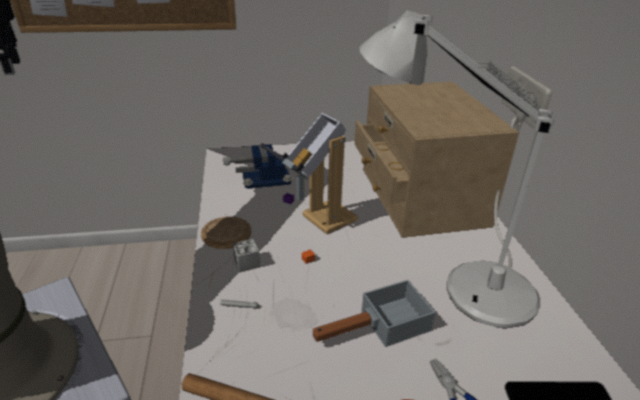

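View pics/side0.png

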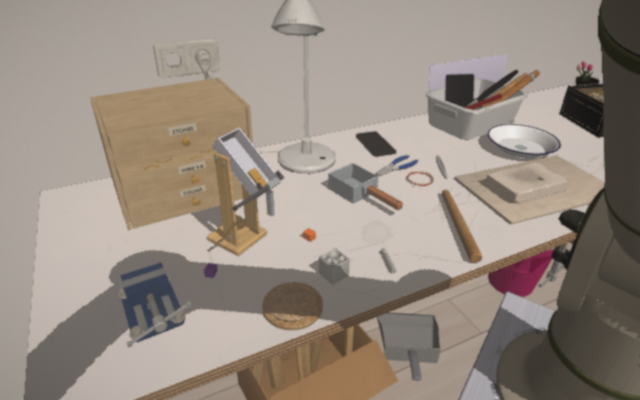

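The scene view shows the pan at (398,312) with its wooden handle running from (316,333) to (370,319). The chute is at (320,145) on its stand, with the tab near (297,185). The side view shows the pan at (352,182), the handle end at (400,204), and the chute at (248,165) with the tab near (270,200). Orange (308,256) and purple (288,198) blocks lie on the bench and look like decoys. I'll enlarge these areas to confirm.

```bash
cat > h.py <<'E'
import numpy as np,cv2
from cell import *
def ray(n,px,T=None):
    m=camera_model(n)
    d=np.array([(px[0]-m['cx'])/m['fx'],-(px[1]-m['cy'])/m['fy'],-1.])
    if n!='wrist':
        W=np.array(m['world_to_cam']);R=W[:3,:3];return -R.T@W[:3,3],R.T@d
    C=T@m['tool_from_camera'];return C[:3,3],C[:3,:3]@d
def plane(r,z): o,d=r;return o+d*(z-o[2])/d[2]
def tri(*rs):
    A=0;b=0;
    for o,d in rs:
        d=d/np.linalg.norm(d);P=np.eye(3)-np.outer(d,d);A=A+P;b=b+P@o
    p=np.linalg.solve(A,b);return p,[np.linalg.norm(np.cross(p-o,d/np.linalg.norm(d))) for o,d in rs]
def proj(n,p,T=None):
    m=camera_model(n)
    W=np.array(m['world_to_cam']) if n!='wrist' else np.linalg.inv(T@m['tool_from_camera'])
    c=W[:3,:3]@p+W[:3,3];return m['cx']-m['fx']*c[0]/c[2],m['cy']+m['fy']*c[1]/c[2]
E
python3 - <<'E'
import cv2,numpy as np
def crop(n,x,y,w,h): 
    im=cv2.imread(f"pics/{n}0.png")[y:y+h,x:x+w]
    im=np.clip(255*(im/255.)**.6,0,255).astype('uint8')
    return cv2.resize(im,(400,300),interpolation=cv2.INTER_CUBIC)
# chute 100x75 (4x), pan 133x100 (3x)
a=np.hstack([crop('scene',270,108,100,75),crop('side',200,127,100,75)])
a2=np.hstack([crop('scene',270,150,100,75),crop('side',340,155,80,60)])
cv2.imwrite("pics/c1.png",np.vstack([a,a2]))
E
```

```text
(no output)
```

View pics/c1.png

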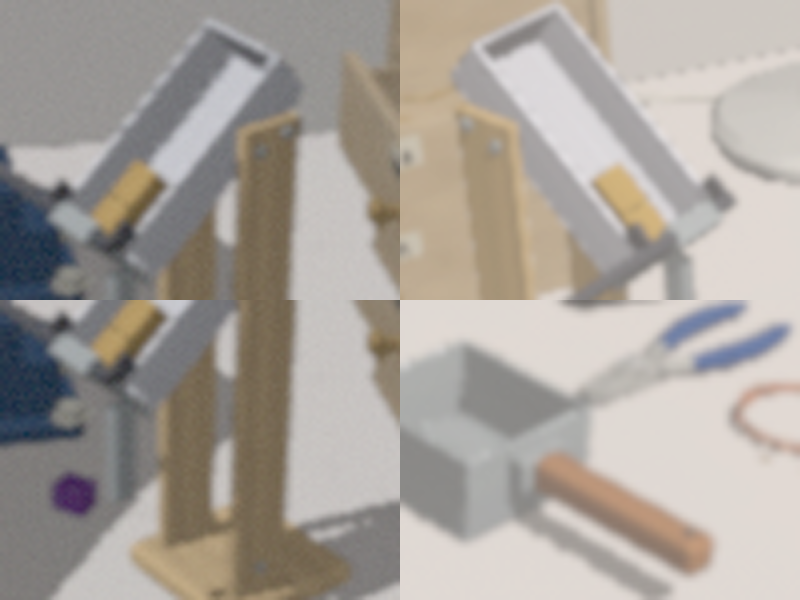

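```bash
python3 - <<'E'
from h import *
np.set_printoptions(precision=4,suppress=True)
for n in("scene","side"): print(n,ray(n,(320,200)))
# candidate correspondences upper rim corners
S=[(322,113.5),(340.5,123.5)];D=[(219.5,138),(240,129)]
for a in S:
    for b in D: print(a,b,tri(ray('scene',a),ray('side',b)))
# pan: handle end & neck, at z=.03
for nme,a in [('scene',(316,333)),('scene',(370,319)),('side',(370,190)),('side',(400,204))]: print(nme,plane(ray(nme,a),.03))
for n in("scene","side"):
    im=cv2.imread(f"pics/{n}0.png");h=cv2.cvtColor(im,cv2.COLOR_BGR2HSV)
    m=((h[...,0]<16)&(h[...,1]>90)).astype('uint8')
    x0,y0,x1,y1=(305,300,380,345) if n=='scene' else (360,180,408,215)
    q=np.zeros_like(m);q[y0:y1,x0:x1]=m[y0:y1,x0:x1]
    print(n,q.sum(),cv2.minAreaRect(cv2.findNonZero(q)))
    # brass
    m=((abs(h[...,0].astype(int)-19)<6)&(h[...,1]>130)).astype('uint8')
    x0,y0,x1,y1=(285,140,316,172) if n=='scene' else (244,160,272,190)
    q=np.zeros_like(m);q[y0:y1,x0:x1]=m[y0:y1,x0:x1];print('brass',q.sum(),q.sum() and np.argwhere(q).mean(0)[::-1])
print('tab bottom',tri(ray('scene',(300.5,199.5)),ray('side',(270.5,213))))
E
```

```text
scene (array([ 0.0945, -0.6466,  0.6137]), array([ 0.533 ,  0.6456, -0.547 ]))
side (array([0.1032, 0.5347, 0.5959]), array([ 0.4605, -0.6949, -0.5534]))
(322, 113.5) (219.5, 138) (array([0.6537, 0.0316, 0.2458]), [np.float64(0.00012577369252367892), np.float64(0.0001257736925235869)])
(322, 113.5) (240, 129) (array([0.6297, 0.0033, 0.2602]), [np.float64(0.0012648295201029831), np.float64(0.0012648295201028194)])
(340.5, 123.5) (219.5, 138) (array([0.6817, 0.0056, 0.227 ]), [np.float64(0.0006864921018916591), np.float64(0.0006864921018917388)])
(340.5, 123.5) (240, 129) (array([ 0.6553, -0.023 ,  0.2429]), [np.float64(0.0005444184545833744), np.float64(0.0005444184545833383)])
scene [ 0.4175 -0.254   0.03  ]
scene [ 0.5059 -0.285   0.03  ]
side [ 0.5007 -0.279   0.03  ]
side [ 0.4166 -0.2656  0.03  ]
scene 739 ((341.6500244140625, 325.9500427246094), (12.965337753295898, 58.818359375), 71.56504821777344)
brass 135 [301.7037 156.9333]
side 247 ((384.46746826171875, 196.55482482910156), (38.075870513916016, 6.914194583892822), 30.65066909790039)
brass 106 [256.8113 176.8113]
tab bottom (array([ 0.5742, -0.0043,  0.0918]), [np.float64(0.0012988810903421244), np.float64(0.001298881090342286)])
```

```bash
cat >> h.py <<'E'
from scipy.spatial.transform import Rotation as Ro
def q(yaw):  # tool down, tool y along handle direction yaw (rad)
    a=(yaw+np.pi/2)/2;return [0,np.cos(a),np.sin(a),0]
def toolT():
    o=observe();w,x,y,z=o['ee_rot'];T=np.eye(4);T[:3,:3]=Ro.from_quat([x,y,z,w]).as_matrix();T[:3,3]=o['position'];return T
def snap(name):
    T=toolT();im=camera('wrist');cv2.imwrite(f'pics/{name}.png',im);np.save(f'pics/{name}.npy',T);return im,T
E
python3 - <<'E'
from h import *
try:
    reach([0.17,0.5,0.36],q(np.pi/2*.8-np.pi/2))
    print(observe()['time_s'],observe()['joint_pos'].round(2))
    reach([0.43,-0.03,0.34],q(0.03));print(observe()['time_s'],observe()['joint_pos'].round(2))
    snap('w_chute')
    reach([0.455,-0.265,0.16],q(-0.25));print(observe()['time_s'],observe()['joint_pos'].round(2))
    snap('w_pan')
except MotionError as e: print('ERR',e)
a=[cv2.imread(f'pics/{n}.png') for n in('w_chute','w_pan')]
c=np.vstack([a[0][0:300],a[1][0:300]]);c=np.clip(255*(c/255.)**.6,0,255).astype('uint8');cv2.imwrite('pics/w1.png',c)
E
```

```text
1.0333 [-1.34  0.23 -0.01  1.88  0.    1.03 -0.1 ]
3.15 [-0.74  0.12  0.77  2.12 -0.1   0.94  1.69]
4.3417 [-0.08  0.57  0.73  2.15 -0.64  0.65  2.43]
```

View pics/w1.png

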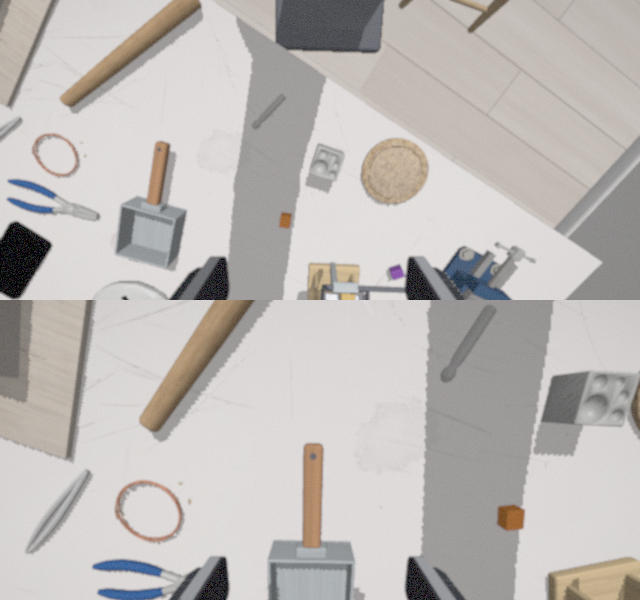

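The upper view (w_chute) shows the tab and shutter plate at about (345,288), seen from above. The lower view (w_pan) shows the handle running from (313,145) to (312,250) between the open fingers, with the pan in front of it. The orange block (511,217) and purple block (396,272) are decoys on the bench. The brass pieces in the chute are the right ones.

```bash
python3 - <<'E'
from h import *
np.set_printoptions(precision=4,suppress=True)
im=cv2.imread('pics/w_pan.png');T=np.load('pics/w_pan.npy')
h=cv2.cvtColor(im,cv2.COLOR_BGR2HSV);m=((h[...,0]<16)&(h[...,1]>90)).astype('uint8');z=np.zeros_like(m);z[138:246,295:330]=m[138:246,295:330]
rows=[r for r in range(140,256) if z[r].sum()>12]
ys=np.arange(rows[0]+4,rows[-1]-2);xs=[np.flatnonzero(z[r]).mean() for r in ys]
f=np.polyfit(ys,xs,1);a=(np.polyval(f,rows[0]),rows[0]);b=(np.polyval(f,rows[-1]),rows[-1]);print(a,b)
A=plane(ray('wrist',a,T),.039);B=plane(ray('wrist',b,T),.039);print(A,B,np.linalg.norm(B-A));
u=(B-A)[:2]/np.linalg.norm((B-A)[:2]);print('yaw',np.arctan2(u[1],u[0]),'grip',A[:2]+.053*u)
# pan rim near edge corners z=.045
for p in[(270,243),(354,243)]: print(plane(ray('wrist',p,T),.045))
c=cv2.imread('pics/w_chute.png')[240:400,260:460];c=np.clip(255*(c/255.)**.6,0,255).astype('uint8')
cv2.imwrite('pics/w2.png',cv2.resize(c,None,fx=4,fy=3.5,interpolation=cv2.INTER_CUBIC)[:600])
E
```

```text
(np.float64(312.92153767614366), 144) (np.float64(311.23382441614757), 245)
[ 0.4117 -0.2554  0.039 ] [ 0.5034 -0.2808  0.039 ] 0.09515968914145698
yaw -0.2704151910979331 grip [ 0.4628 -0.2695]
[ 0.4892 -0.3165  0.045 ]
[ 0.5085 -0.241   0.045 ]
```

View pics/w2.png

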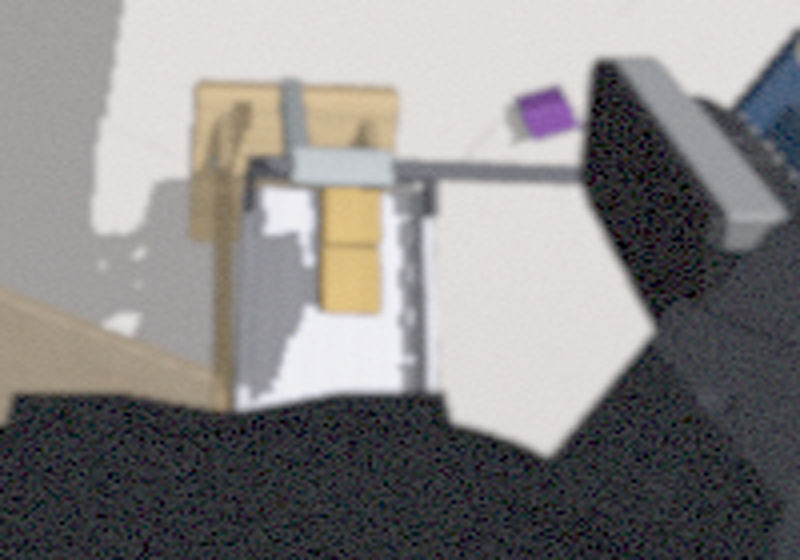

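```bash
python3 - <<'E'
from h import *
np.set_printoptions(precision=4,suppress=True)
T=np.load('pics/w_chute.npy');w=lambda u,v:ray('wrist',(260+u/4,240+v/3.5),T)
print('brass mid from wrist z.178',plane(w(350,243),.178),'tri',tri(ray('scene',(301.7,157)),ray('side',(256.8,176.8)),w(350,243)))
print('tab bottom 3view',tri(ray('scene',(300.5,199.5)),ray('side',(270.5,213)),w(291,82)))
print('tab wrist -y edge bottom z.092',plane(w(282,82),.092),plane(w(302,82),.092))
print('rail',plane(w(400,170),.17),plane(w(585,174),.17))
print('mouth sides',plane(w(250,185),.19),plane(w(432,190),.19))
E
```

```text
brass mid from wrist z.178 [0.5826 0.0122 0.178 ] tri (array([0.5872, 0.0122, 0.1766]), [np.float64(0.0012124707300617955), np.float64(0.0018405220789178861), np.float64(0.00289132722089683)])
tab bottom 3view (array([ 0.5728, -0.003 ,  0.0916]), [np.float64(0.0015276447950227452), np.float64(0.0025048188906207952), np.float64(0.002851647233277462)])
tab wrist -y edge bottom z.092 [ 0.57   -0.0048  0.092 ] [0.5698 0.0024 0.092 ]
rail [0.5591 0.0263 0.17  ] [0.559  0.0812 0.17  ]
mouth sides [ 0.5527 -0.0187  0.19  ] [0.553  0.0321 0.19  ]
```

```bash
python3 - <<'E'
from h import *
Y=-0.27
try:
    line_to([0.463,-0.2695,0.06],.12,q(Y)); line_to([0.463,-0.2695,0.012],.08)
    set_gripper(0.0);o=observe();print('grip',o['time_s'],o['opening'],o['contact_force'].round(1))
    f0=o['contact_force']
    line_to([0.463,-0.2695,0.0915],.1);o=observe();print('lift',o['contact_force'].round(2),o['wrist_torque'].round(3),o['opening'])
    line_to([0.456,-0.13,0.0915],.12,q(0.0))
    o=observe();print(o['time_s'],o['position'].round(4),o['joint_pos'].round(2),o['contact_force'].round(2),o['wrist_torque'].round(3))
    print('ik end',ik([0.456,0.01,0.0915],q(0)))
except MotionError as e: print('ERR',e,observe()['position'])
a=cv2.imread  
s=camera('side');c=camera('scene');snap('w_held')
f=lambda im,x,y:cv2.resize(im[y:y+150,x:x+200],(400,300),interpolation=cv2.INTER_CUBIC)
W=cv2.imread('pics/w_held.png')
v=np.vstack([np.hstack([f(s,220,110),f(c,230,130)]),np.hstack([f(W,220,200),f(W,320,200)])])
cv2.imwrite('pics/held.png',np.clip(255*(v/255.)**.6,0,255).astype('uint8'));cv2.imwrite('pics/s1.png',s);cv2.imwrite('pics/c1s.png',c)
E
```

```text
grip 6.75 0.01743008616012111 [-0.1  0.3  2.5]
lift [-0.64  0.41 -1.79] [0.048 0.128 0.024] 0.017120171086165533
9.0083 [ 0.4561 -0.1308  0.0916] [-0.16  0.59  0.46  2.3  -0.72  0.39  2.49] [-0.98 -0.53 -1.63] [ 0.039  0.095 -0.006]
ik end [-0.47878385  0.58385727  0.48584976  2.34383342 -0.78654418  0.37214687
  2.25813159]
```

View pics/held.png

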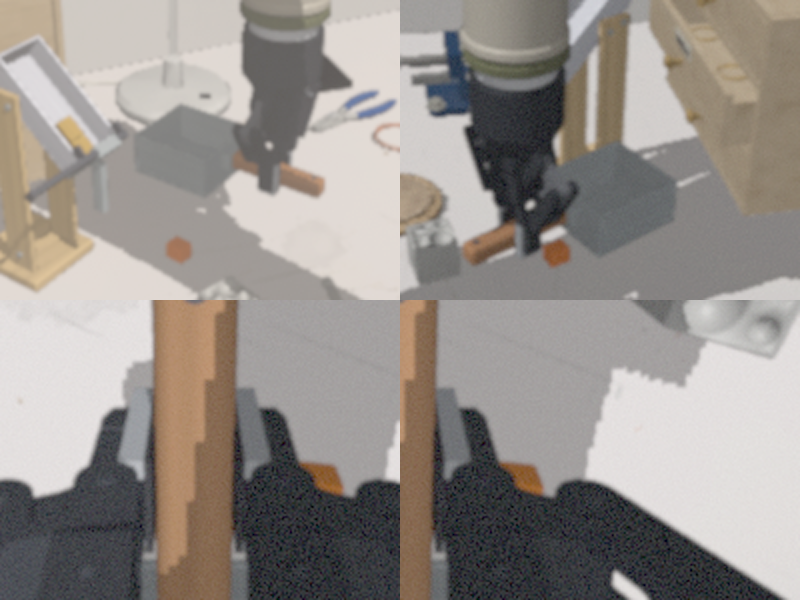

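The pan is held by the handle and looks level. Its side wall faces the tab. I'll compare the predicted rim corners with the pixels seen: in side, left corner (287.5,185) and top corner (311,162.5); in scene, top (337.5,201.5) and right (366.5,221.5).

```bash
python3 - <<'E'
from h import *
np.set_printoptions(precision=4,suppress=True)
g=np.array([.4561,-.1308,.1103])
for dx in(55,145):
    for dy in(-42,42):
        p=g+np.array([dx,dy,15])/1e3;b=p-[0,0,.045];print(dx,dy,'side',np.round(proj('side',p),1),'scene',np.round(proj('scene',p),1),'bottom',np.round(proj('side',b),1),np.round(proj('scene',b),1))
E
```

```text
55 -42 side [344.5 172.3] scene [330.6 238.1] bottom [343.7 190.4] [329.7 258.6]
55 42 side [322.4 189.8] scene [300.9 215.3] bottom [322.1 208.7] [300.9 235.1]
145 -42 side [309.5 160.5] scene [369.1 219.5] bottom [309.5 178.1] [367.2 239.3]
145 42 side [286.1 176.5] scene [338.6 199. ] bottom [286.7 194.8] [337.6 218.2]
```

The rim corners agree to within 2 to 4 px, which suggests the front droops by a few millimetres at most. That is fine for the push.

```bash
python3 - <<'E'
from h import *
try:
    line_to([0.456,-0.06,0.0915],.12);f0=observe()['contact_force'];print(f0.round(2))
    line_to([0.456,-0.02,0.0915],.05);print((observe()['contact_force']-f0).round(2))
    line_to([0.456,0.0,0.0915],.05);print((observe()['contact_force']-f0).round(2))
    for y in np.arange(.002,.0165,.002):
        line_to([0.456,y,0.0915],.04);o=observe();d=o['contact_force']-f0;print(round(y,3),o['position'].round(4),d.round(2),o['wrist_torque'].round(3))
        if d[1]<-9: break
    wait(.8);o=observe();print(o['time_s'],(o['contact_force']-f0).round(2),o['wrist_torque'].round(3))
except MotionError as e: print('ERR',e,observe()['position'])
s=camera('side');c=camera('scene')
f=lambda im,x,y:cv2.resize(im[y:y+150,x:x+200],(400,300),interpolation=cv2.INTER_CUBIC)
v=np.hstack([f(s,190,110),f(c,230,90)])
cv2.imwrite('pics/open.png',np.clip(255*(v/255.)**.6,0,255).astype('uint8'))
E
```

```text
[ 0.75 -0.23 -1.29]
[-0.86 -0.24 -0.67]
[-0.15  1.33 -2.52]
0.002 [0.4559 0.002  0.0915] [-0.22 -0.2  -1.52] [-0.043  0.195 -0.037]
0.004 [0.456  0.004  0.0915] [-0.05 -0.21 -1.31] [-0.109  0.264 -0.098]
0.006 [0.4561 0.0061 0.0915] [-1.43 -0.24 -1.36] [-0.099  0.163 -0.04 ]
0.008 [0.456  0.008  0.0915] [-0.68 -2.34 -1.62] [-0.309  0.157 -0.202]
0.01 [0.4558 0.0091 0.0915] [-2.32 -4.89 -1.53] [-1.054  0.422 -0.603]
0.012 [0.4555 0.0102 0.0915] [-1.87 -8.45 -1.3 ] [-1.737  0.565 -0.921]
0.014 [0.4552 0.0113 0.0915] [ -3.6  -12.52   0.79] [-2.336  0.823 -1.2  ]
13.9417 [ -3.46 -11.54   0.26] [-2.281  0.76  -1.229]
```

View pics/open.png

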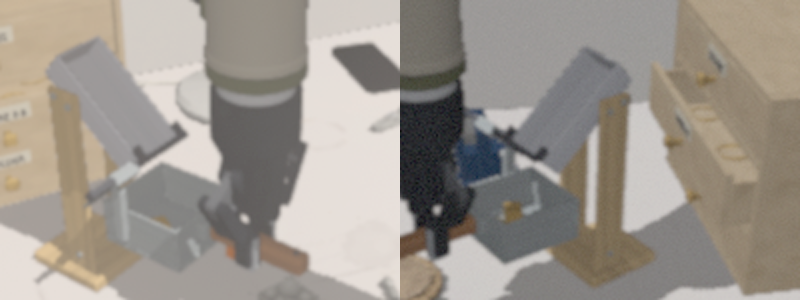

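The shutter has reached its stop: force rises from y=0.009 on, and the plate is clear of the mouth. Brass is visible in the pan, at scene crop (512,210). I'll back off, carry the pan to its old free spot and check that both pieces are in it before lowering.

```bash
python3 - <<'E'
from h import *
try:
    line_to([0.456,0.004,0.0915],.04);o=observe();print(o['contact_force'].round(2),o['wrist_torque'].round(3))
    line_to([0.456,-0.13,0.0915],.08)
    line_to([0.463,-0.2695,0.0915],.08,q(-0.27));wait(.3)
    o=observe();print(o['time_s'],o['position'].round(4),o['contact_force'].round(2),o['wrist_torque'].round(3))
except MotionError as e: print('ERR',e,observe()['position'])
s=camera('side');c=camera('scene')
f=lambda im,x,y,w=100,h=75:cv2.resize(im[y:y+h,x:x+w],(400,300),interpolation=cv2.INTER_CUBIC)
v=np.vstack([np.hstack([f(s,310,120),f(c,345,230)]),np.hstack([f(s,200,127),f(c,260,108)])])
cv2.imwrite('pics/carry.png',np.clip(255*(v/255.)**.6,0,255).astype('uint8'))
E
```

```text
[-0.38  0.14 -3.06] [ 0.017  0.202 -0.007]
18.4667 [ 0.4631 -0.2694  0.0915] [ 0.12 -0.37 -2.13] [0.033 0.189 0.035]
```

View pics/carry.png

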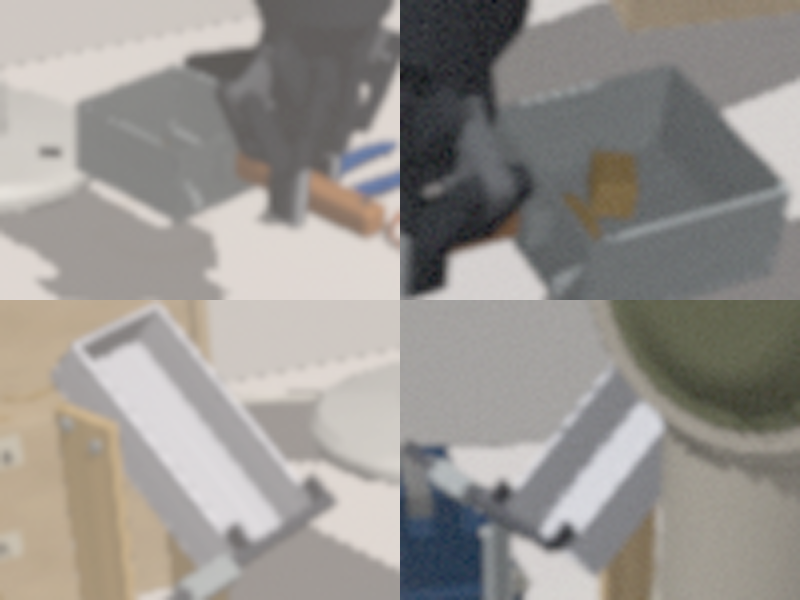

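Two brass pieces lie in the pan, at crop (612,183) and (583,215), and the chute is empty. I'll lower slowly while watching the force.

```bash
python3 - <<'E'
from h import *
try:
    line_to([0.463,-0.2695,0.03],.06);f0=observe()['contact_force']
    for z in (.024,.021,.018,.016,.014,.0125,.0115):
        line_to([0.463,-0.2695,z],.03);o=observe();d=o['contact_force']-f0;print(z,d.round(2),o['wrist_torque'].round(3))
        if d[2]>15: break
    wait(.2)
    set_gripper(0.05);wait(.4);print(observe()['opening'])
    p=observe()['position'];line_to([p[0],p[1],.06],.05);line_to([p[0],p[1],.2],.15)
    line_to([0.43,-0.26,.3],.15)
    wait(.3);o=observe();print(o['time_s'],o['position'].round(3),o['contact_force'].round(2))
except MotionError as e: print('ERR',e,observe()['position'])
s=camera('side');c=camera('scene');W,T=snap('w_end')
f=lambda im,x,y,w=133,h=100:cv2.resize(im[y:y+h,x:x+w],(400,300),interpolation=cv2.INTER_CUBIC)
v=np.vstack([np.hstack([f(s,300,130),f(c,305,260)]),np.hstack([f(W,200,100,267,200),f(W,250,200,133,100)])])
cv2.imwrite('pics/end.png',np.clip(255*(v/255.)**.6,0,255).astype('uint8'))
E
```

```text
0.024 [ 0.6   0.91 -1.5 ] [0.054 0.177 0.039]
0.021 [ 0.81  0.63 -0.48] [0.052 0.226 0.026]
0.018 [ 0.7   0.76 -0.86] [ 0.003  0.199 -0.053]
0.016 [ 1.56 -0.27  0.62] [0.089 0.074 0.015]
0.014 [0.07 0.63 3.82] [ 0.034 -0.168  0.056]
0.0125 [-1.29  1.14  6.24] [ 0.027 -0.051  0.037]
0.0115 [-3.63  1.76 13.62] [ 0.206  0.38  -0.017]
0.04990095371298815
25.9667 [ 0.43  -0.26   0.299] [ 0.29 -0.84 -0.09]
```

View pics/end.png

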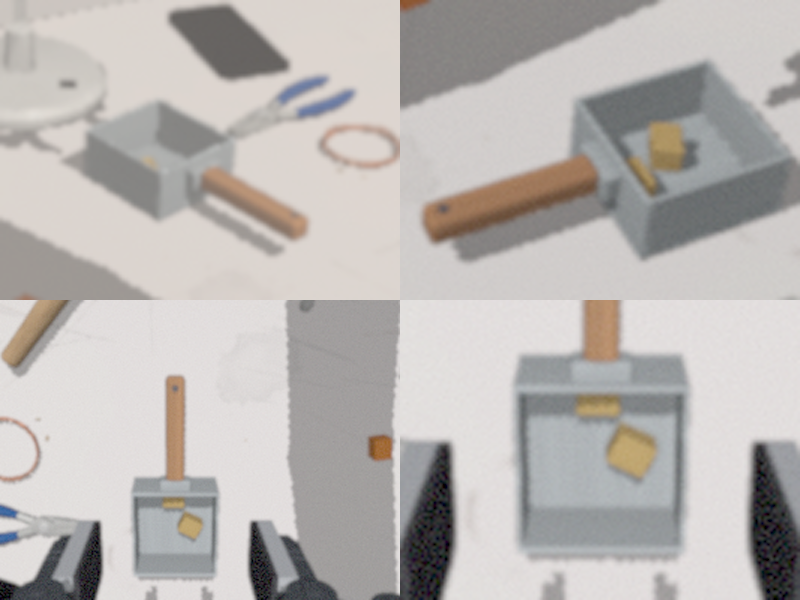

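The pan stands level on open bench, clear of the pliers. Both brass pieces are in it, at wrist crop (598,405) and (632,452), and the gripper is well clear.

```bash
python3 -c "
from cell import *
print(finish_job(),observe()['time_s'])"
```

```text
the job is handed in; nothing more can be done
the job is handed in; nothing more can be done
```

The job is done and handed in at about 26 s of the 51 s allowed. I gripped the pan by its handle and slid it in from the right under the chute mouth. Its side pushed the tab until the shutter reached its stop, where the side force rose to about 12 N. Both brass pieces dropped in. I carried the pan back to its original free spot, set it down and let go.

**Last checks:** the final pictures show the pan standing level with both pieces in it and the gripper well clear. An earlier picture, taken while carrying the pan, showed the chute empty. The largest force change I read was about 14 N, while pressing the pan onto the bench.

**What disagreed:** while held, the pan's front seemed to droop by a few millimetres compared with the predicted corners. It levelled when set down. No check failed.

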